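# Scrape the crusts off the bread board into the crumb tray

### The arm

A 6-joint arm with a two-finger parallel gripper is mounted at the origin on the work surface. World frame = base frame: x ahead of the robot, y to its left, z up, the work surface at z = 0. Lengths are in m, angles in rad, forces in N, time in s.
With the tool pointing down it reaches from about 0.225 to 0.875 m from the base axis. Payload 3.4 kg.
Tool frame: the origin (TCP) lies where the fingers leave the gripper's body, on its centre line; the fingertips stand 73 mm ahead of it and the grasp point (between the pads) lies 54 mm ahead of it (manip.pinch_z is the distance from the TCP to the grasp point, in m); z points along the fingers, y is the line along which they close (so a half turn about z gives the same grasp; the last joint's range is limited). The gripper opens to 85 mm and grips with 20 to 120 N. Pads are 22 mm wide; open, the fingers measure 114 mm over their backs; the gripper's body (76 mm by 85 mm) begins 54 mm behind the grasp point. The pads swing forward as they close: fully open they stand 13 mm farther back than shut.
Start: joints at [1.138, 0.276, 1.505, -0, 1.361, -0.121], TCP at [0.176, 0.547, 0.304] pointing down, gripper open.
Joint ranges: [-2.89, 2.89], [-0.75, 2.08], [0.22, 2.7], [-1.18, 4.32], [0.11, 2.71], [-2.7, 2.7]. Speed limits (rad/s): [2.57, 2.57, 3.14, 3.14, 3.14, 3.14].

### API

Orientations are given as a unit quaternion [w, x, y, z].
In Python, from rig import readout, imaging, manip gives the robot as it stands. The module is installed in compiled form; this text tells all that it offers.
- The arm moves only by the tool servo_tool, never from a script. Its argument "moves" is a list of rows, each an object with "dp": the shift along the tool's x, y, z in units of 0.2 m (1.0 is 0.2 m), a list of three; "delta_rot": the turn, a rotation vector about the tool's x, y, z in units of 0.1 rad (1.0 is 0.1 rad), a list of three; "fingers": the opening, from 0 (shut) to 1 (fully open). In form: [{"dp": [dx, dy, dz], "delta_rot": [wx, wy, wz], "fingers": fingers}, ...]. A call has 1 to 5 rows; each row shifts and turns the commanded pose from where the row before left it, along the tool's axes as they then stand; what a row does not reach is not made up. A row lasts 1/10 s, in which the tool goes at most 50 mm and 8.59 degrees, less where a joint would pass 70% of its speed; a pose out of reach is approached as far as the arm can. A call with a number of a shift or a turn outside -1 to 1 is refused whole. A call with a gripper value outside its range is refused whole. The fingers move at their own pace and stop on an object; "force" is the grip in N (left out, the last holds). Time passes only in rows, so rows that do not move let the fingers close. It gives the time, the measured TCP pose, the force, the opening and the grip force at its end, in the units of the state.
- readout.get_state(): the state, without advancing time (a new reading comes with each control period).
- imaging.get_image(name): name is "scene" or "top"; returns (picture, depth): 420x560x3 uint8, red, green, blue; 420x560 float32, m along the optical axis (not along the pixel's ray), 0 where there is no reading.
- imaging.calibration(name): a dict with "intrinsics" (3x3 intrinsics, pixels), "dist" ([k1, k2, p1, p2, k3] as OpenCV has them; the pictures are not rectified), "R" (3x3) and "t" (3): a world point X has camera coordinates R X + t. Camera axes: x right, y down, z forward; pixel columns grow to the right and rows downward; lengths in m; the calibration is good to about 2 mm. A picture is of the moment at which its call begins. calibration takes no time and is no camera call.
- manip.sign_off(): hands the job in; it is judged then, once.
The state is a dict: "clock": time; "qpos": joint angles; "qd": joint speeds; "effort": joint torques, N m; "position": TCP position; "ee_rot": TCP orientation; "contact_force": force on the tool from outside, world axes, zero at the start; "moment": the same for the moment, N m; "width": finger opening in m; "gripper_force": force on a finger pad.
Only numpy, scipy, OpenCV 4.12 (cv2) and the standard library are available. Lean on these libraries where they do the work, as an engineer would, in place of code of your own. Each camera call takes 0.05 s, during which the arm holds its last target. There are 200 camera calls.

### The job

Pick up the wooden scraper block and, holding it, sweep all four bread crusts off the open end of the bread board into the rectangular steel crumb tray; touch the crusts only with the scraper, never with the gripper. Then gently stand the scraper back upright on the cleared board and let go, leaving the plate, cup and bowl around the board where they are.

Things in the scene. Friction and masses are not known exactly. Their poses are not given: they have to be found in the camera images.
- board: fixed pale marble bread board with wooden rims, on runners: slab 190 mm (its x) x 360 mm (its y), top face 70 mm above the table (20 mm thick, underside 50 mm up). Rims 10 mm wide, 14 mm high run along both long sides (170 mm apart inside); both short ends (y = +-180 mm) are open. Origin on the table under its centre, x across, y along its length, z up
- tray: fixed open rectangular steel crumb tray, 200 mm (x, across the board) x 150 mm (y, along the board) x 45 mm high, walls 4 mm, floor 4 mm, standing on the table against one short end of the board (either end), its near wall tucked 20 mm under the board's overhang; axes parallel to the board's. Origin at the centre of its underside
- scraper: wooden scraper block, 250 g, starts standing upright across the middle of the board between the crusts. Foot 130 mm (x) x 30 mm (y) x 45 mm high; on it a grip bar 90 mm (x) x 22 mm (y) rising from 45 to 100 mm above the underside. Sweeps along its y with the 130 mm wide face. Origin at the centre of its underside, z up
- crust1: crisp flatbread crust, a flat bar 52 x 30 x 14 mm with rounded edges, tan with three dark toast stripes; starts lying anyhow on the bread board; origin at the centre of its underside, x along its length, z up as it starts
- crust2: crisp flatbread crust, a flat bar 52 x 30 x 14 mm with rounded edges, tan with three dark toast stripes; starts lying anyhow on the bread board; origin at the centre of its underside, x along its length, z up as it starts
- crust3: crisp flatbread crust, a flat bar 52 x 30 x 14 mm with rounded edges, tan with three dark toast stripes; starts lying anyhow on the bread board; origin at the centre of its underside, x along its length, z up as it starts
- crust4: crisp flatbread crust, a flat bar 52 x 30 x 14 mm with rounded edges, tan with three dark toast stripes; starts lying anyhow on the bread board; origin at the centre of its underside, x along its length, z up as it starts
- plate: empty shallow blue plate, 148 mm across, 22 mm high, on the table at the board's other short end, its edge tucked under the overhang; a bystander. Origin at the centre of its underside
- cup: white mug, 80 mm across, 65 mm high, handle on its +y side, on the table beyond the board's far long side; a bystander. Origin at the centre of its underside
- bowl: empty blue bowl, 116 mm across, 45 mm high, on the table beyond the board's far long side; a bystander. Origin at the centre of its underside
Things that resemble listed ones, but are neither listed nor needed, are in the scene too. Leave any red or yellow look-alike of the scraper alone.

How it is judged:
By the outcome, as a careful person would: the job done as asked, in the order asked, and still so for the second after the job is handed in, with the robot touching nothing.
It also fails if it takes over 48 s, if anything falls off the work surface, if the arm or the gripper's body presses on something with over 40 N, if the wrist force passes 120 N, or if a joint passes its speed limit or range.

## Working session

There is one attempt and no reset: what is moved stays moved. The work goes in short steps, Python scripts to look and compute and a tool call to move; the robot and the scene stay as the last step left them, time stands still between calls to the robot, and variables do not carry over. Pictures are saved under pics/ and viewed, at most 10 in all, crops included, and the job is handed in when it is done.

Besides the shell and the picture viewer there is one more tool, called after "Request:" by a JSON object that holds its "api" and its "payload", one argument or row to a line. servo_tool: Moves the arm, as the interface text tells. Its arguments: {"type":"object","properties":{"moves":{"type":"array"},"force":{"type":"number"}},"required":["moves"]}

```bash
mkdir -p pics; cat > h.py <<'E'
import numpy as np, cv2
from rig import readout, imaging, manip
def cloud(name):
    im,d=imaging.get_image(name); c=imaging.calibration(name)
    K=np.array(c["intrinsics"]);D=np.array(c["dist"]);R=np.array(c["R"]);t=np.array(c["t"])
    h,w=d.shape; u,v=np.meshgrid(np.arange(w),np.arange(h))
    p=cv2.undistortPoints(np.stack([u,v],-1).reshape(-1,1,2).astype(np.float64),K,D).reshape(h,w,2)
    P=np.dstack([p*d[...,None],d]); X=(P-t)@R
    X[d==0]=np.nan
    return im,X
def save(im,f,s=1): cv2.imwrite(f,cv2.resize(im[...,::-1],None,fx=s,fy=s))
E
python3 - <<'E'
from h import *
for n in("top","scene"):
    im,X=cloud(n); save(im,f"pics/{n}0.png",1.4); np.save(n+"X.npy",X); np.save(n+"I.npy",im)
s=readout.get_state(); print(s["clock"],s["position"],s["ee_rot"],s["width"],manip.pinch_z)
E
```

```text
0.1 [0.17624935 0.5469426  0.30313379] [-2.33894432e-04  1.55266540e-01  9.87872264e-01 -7.97546289e-04] 0.08567829923066253 0.0539
```

View pics/top0.png

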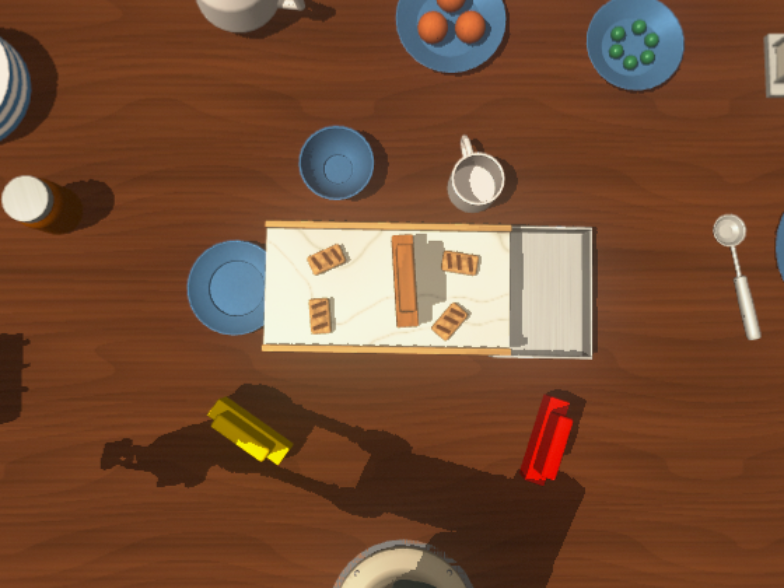

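View pics/scene0.png

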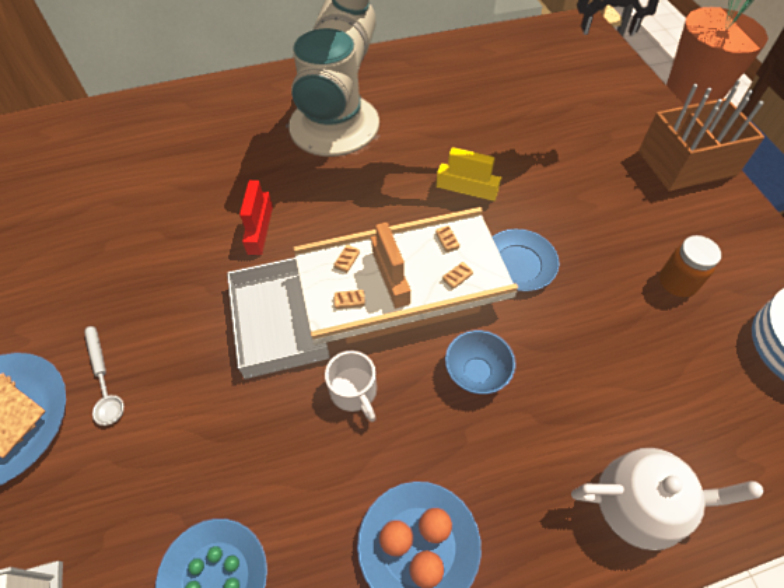

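The top view shows the tray on the right end of the board (px 550,290) and the plate on the left. The wooden scraper is mid-board (405,280), with crusts at (327,258), (319,316), (461,262) and (450,321). The red (548,440) and yellow (250,430) blocks lie off the board and are look-alikes. The brown one standing on the board fits the description. Next I measure and confirm with a crop.

```bash
python3 - <<'E'
from h import *
X=np.load("topX.npy");im=np.load("topI.npy")
z=X[...,2]
def rect(m,name):
    n,l,st,c=cv2.connectedComponentsWithStats(m.astype(np.uint8))
    for i in range(1,n):
        if st[i,4]<60: continue
        P=X[l==i]; r=cv2.minAreaRect(P[:,:2].astype(np.float32)*1000)
        print(name,st[i,4],"px",c[i].round(),"c",np.round(r[0],1),"sz",np.round(r[1],1),"ang",round(r[2],1),"z",np.round(np.nanpercentile(P[:,2],[5,50,95])*1000,1))
roi=np.zeros(z.shape,bool); roi[150:262,180:430]=1
rect(roi&(z>.155)&(z<.185),"bar")
rect(roi&(z>.10)&(z<.125),"foot")
rect(roi&(z>.06)&(z<.095),"board")
rect(roi&(z>.0775)&(z<.0895),"rim/crust")
hsv=cv2.cvtColor(im,cv2.COLOR_RGB2HSV)
rect(roi&(z>.072)&(z<.095)&(hsv[...,1]>90),"crust")
rect(roi&(z>.035)&(z<.05),"trayrim")
save(im[150:262,180:430],"pics/crop.png",3)
E
```

```text
bar 582 px [290. 198.] c [507.4  -2.3] sz [89.5 22.2] ang 3.2 z [165.6 169.  171.7]
foot 394 px [287. 204.] c [507.6  -2.4] sz [129.8  30.1] ang 3.2 z [111.5 114.3 117. ]
board 15252 px [275. 206.] c [500.3  22.3] sz [360.1 190.2] ang 88.9 z [67.  70.1 84.5]
rim/crust 908 px [277. 161.] c [590.   20.4] sz [359.6  10.9] ang 88.8 z [80.1 83.1 86. ]
rim/crust 373 px [233. 185.] c [541.4 110.5] sz [29.9 51.8] ang 24.0 z [79.9 83.4 86.1]
rim/crust 371 px [328. 188.] c [535.7 -83.6] sz [51.9 30.4] ang 80.5 z [79.9 83.3 86.1]
rim/crust 373 px [228. 225.] c [459.6 119.8] sz [51.5 29.9] ang 4.4 z [79.9 83.3 85.9]
rim/crust 373 px [321. 229.] c [450.7 -68.1] sz [30.3 51.7] ang 48.0 z [79.7 83.2 85.9]
rim/crust 887 px [276. 250.] c [410.2  24.1] sz [356.9  10.1] ang 88.8 z [80.3 83.2 85.9]
crust 881 px [277. 161.] c [590.   20.4] sz [359.6  10.8] ang 88.9 z [80.4 83.2 86. ]
crust 360 px [233. 185.] c [541.6 110.7] sz [29.8 51.5] ang 24.6 z [80.2 83.4 86.1]
crust 368 px [328. 187.] c [535.8 -83.4] sz [51.7 30.1] ang 80.2 z [79.9 83.4 86.1]
crust 362 px [228. 225.] c [459.7 119.8] sz [50.9 29.2] ang 4.7 z [80.1 83.4 86. ]
crust 369 px [321. 229.] c [450.8 -67.9] sz [29.5 51.8] ang 48.6 z [79.7 83.2 85.9]
crust 903 px [276. 249.] c [410.3  24.1] sz [356.9  10.2] ang 88.9 z [79.9 83.2 85.9]
trayrim 546 px [406. 209.] c [ 495.3 -213. ] sz [148.6 200.3] ang 88.7 z [36.2 43.5 46.7]
```

View pics/crop.png

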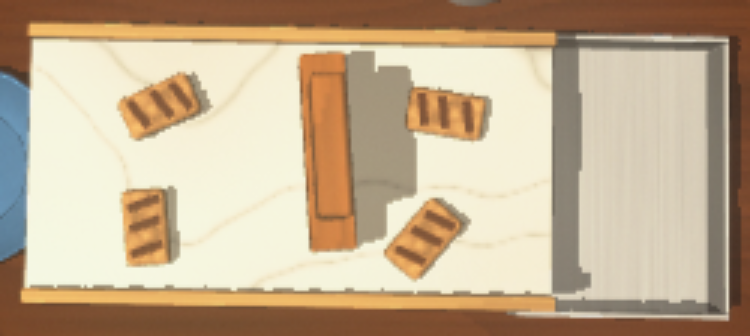

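The crop confirms the plain wooden block standing on the board between the four crusts. All measured sizes and heights match. The board centre is (500.3, 22.3) with yaw -1.15°, and the scraper is at (507.4, -2.3) with yaw +3.2°.

Request:
{"api": "servo_tool", "payload": {
  "moves": [
    {"dp": [0,0,0],"delta_rot": [0,0,-0.92],"fingers": 1},
    {"dp": [0,0,0],"delta_rot": [0,0,-0.92],"fingers": 1},
    {"dp": [0,0,0],"delta_rot": [0,0,-0.92],"fingers": 1},
    {"dp": [0,0,0],"delta_rot": [0,0,-0.92],"fingers": 1},
    {"dp": [-0.1,-0.189,0],"delta_rot": [0,0,0],"fingers": 1}
  ],
  "force": 60
}}

```text
clock: 0.6
position: [0.1974, 0.5134, 0.3031]
ee_rot: [-0.001, -0.031, 1.0, 0.001]
contact_force: [1.7, -0.8, -0.3]
width: 0.0851
gripper_force: 0.0
```

Request:
{"api": "servo_tool", "payload": {
  "moves": [
    {"dp": [-0.1,-0.189,0],"delta_rot": [0,0,0],"fingers": 1},
    {"dp": [-0.1,-0.189,0],"delta_rot": [0,0,0],"fingers": 1},
    {"dp": [-0.1,-0.189,0],"delta_rot": [0,0,0],"fingers": 1},
    {"dp": [-0.1,-0.189,0],"delta_rot": [0,0,0],"fingers": 1},
    {"dp": [-0.1,-0.189,0],"delta_rot": [0,0,0],"fingers": 1}
  ]
}}

```text
clock: 1.1
position: [0.3093, 0.326, 0.3037]
ee_rot: [-0.0, -0.028, 1.0, -0.0]
contact_force: [1.6, -0.1, -0.2]
width: 0.0856
gripper_force: 0.0
```

Request:
{"api": "servo_tool", "payload": {
  "moves": [
    {"dp": [-0.1,-0.189,0],"delta_rot": [0,0,0],"fingers": 1},
    {"dp": [-0.1,-0.189,0],"delta_rot": [0,0,0],"fingers": 1},
    {"dp": [-0.1,-0.189,0],"delta_rot": [0,0,0],"fingers": 1},
    {"dp": [-0.1,-0.189,0],"delta_rot": [0,0,0],"fingers": 1},
    {"dp": [-0.1,-0.189,0],"delta_rot": [0,0,0],"fingers": 1}
  ]
}}

```text
clock: 1.6
position: [0.4198, 0.1429, 0.3037]
ee_rot: [-0.0, -0.028, 1.0, 0.0]
contact_force: [1.1, 0.2, 0.1]
width: 0.0856
gripper_force: 0.0
```

Request:
{"api": "servo_tool", "payload": {
  "moves": [
    {"dp": [-0.1,-0.189,0],"delta_rot": [0,0,0],"fingers": 1},
    {"dp": [-0.1,-0.189,0],"delta_rot": [0,0,0],"fingers": 1},
    {"dp": [-0.1,-0.189,0],"delta_rot": [0,0,0],"fingers": 1},
    {"dp": [-0.1,-0.189,0],"delta_rot": [0,0,0],"fingers": 1},
    {"dp": [0,0,0],"delta_rot": [0,0,0],"fingers": 1}
  ]
}}

```text
clock: 2.1
position: [0.5104, -0.0063, 0.3032]
ee_rot: [0.001, -0.026, 1.0, -0.001]
contact_force: [-0.5, -0.3, -0.1]
width: 0.0855
gripper_force: 0.0
```

```bash
cat > st.py <<'E'
from h import *
from scipy.spatial.transform import Rotation as Ro
s=readout.get_state(); q=s["ee_rot"]; R=Ro.from_quat([q[1],q[2],q[3],q[0]]).as_matrix()
print(s["clock"],"pos",np.round(s["position"],4),"tool y deg",np.degrees(np.arctan2(R[1,1],R[0,1])).round(2),"z",R[:,2].round(4),"w",s["width"],"F",np.round(s["contact_force"],1),"j",np.round(s["qpos"],2))
E
python3 st.py
```

```text
2.1 pos [ 0.5104 -0.0063  0.3032] tool y deg 92.94 z [ 0.0013 -0.0025 -1.    ] w 0.08547627869784483 F [-0.5 -0.3 -0.1] j [-0.15  0.18  1.64 -0.    1.32 -1.77]
```

Request:
{"api": "servo_tool", "payload": {
  "moves": [
    {"dp": [0.014,0.021,0.1],"delta_rot": [0,0,0],"fingers": 1},
    {"dp": [0,0,0.12],"delta_rot": [0,0,0],"fingers": 1},
    {"dp": [0,0,0.12],"delta_rot": [0,0,0],"fingers": 1},
    {"dp": [0,0,0.12],"delta_rot": [0,0,0],"fingers": 1},
    {"dp": [0,0,0.055],"delta_rot": [0,0,0],"fingers": 1}
  ]
}}

```text
clock: 2.6
position: [0.5029, 0.0029, 0.1987]
ee_rot: [-0.002, -0.028, 1.0, 0.001]
contact_force: [0.2, 0.3, 0.3]
width: 0.0855
gripper_force: 0.0
```

Request:
{"api": "servo_tool", "payload": {
  "moves": [
    {"dp": [0,0,0],"delta_rot": [0,0,0],"fingers": 0.5},
    {"dp": [0,0,0],"delta_rot": [0,0,0],"fingers": 0.4},
    {"dp": [0,0,0],"delta_rot": [0,0,0],"fingers": 0.35},
    {"dp": [0,0,0],"delta_rot": [0,0,0],"fingers": 0.32},
    {"dp": [0,0,0],"delta_rot": [0,0,0],"fingers": 0.3}
  ]
}}

```text
clock: 3.1
position: [0.5053, 0.0019, 0.2018]
ee_rot: [0.001, -0.028, 1.0, -0.0]
contact_force: [0.5, -0.8, -0.1]
width: 0.0257
gripper_force: 0.5
```

```bash
python3 st.py; python3 - <<'E'
from h import *
im,X=cloud("scene"); save(im[110:270,130:430],"pics/s1.png",2.6)
E
```

```text
3.1 pos [0.5053 0.0019 0.2018] tool y deg 93.23 z [ 2.1e-03 -7.0e-04 -1.0e+00] w 0.025664239388987934 F [ 0.5 -0.8 -0.1] j [-0.13  0.25  1.81 -0.    1.07 -1.76]
```

View pics/s1.png

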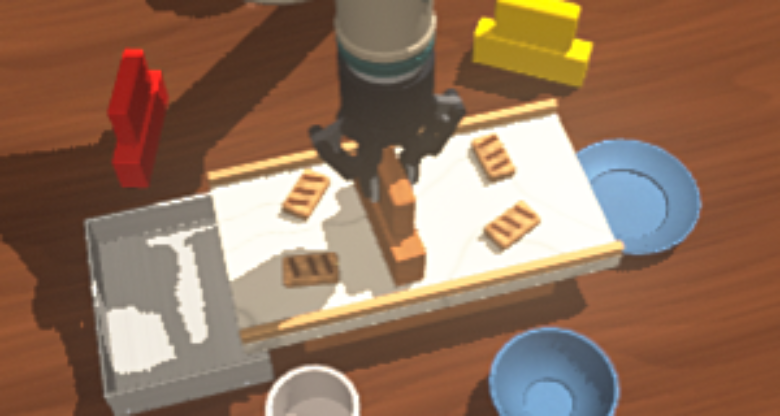

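The fingers straddle the bar (about 390,190 in the crop) and stay clear of all crusts. I trim the 4 mm offset, then close.

Request:
{"api": "servo_tool", "payload": {
  "moves": [
    {"dp": [-0.005,-0.01,0],"delta_rot": [0,0,0],"fingers": 0.32},
    {"dp": [0,-0.008,0],"delta_rot": [0,0,0],"fingers": 0.28},
    {"dp": [0,0,0],"delta_rot": [0,0,0],"fingers": 0.0},
    {"dp": [0,0,0],"delta_rot": [0,0,0],"fingers": 0},
    {"dp": [0,0,0],"delta_rot": [0,0,0],"fingers": 0}
  ],
  "force": 80
}}

```text
clock: 3.65
position: [0.5062, -0.0017, 0.2011]
ee_rot: [0.0, -0.028, 1.0, -0.0]
contact_force: [0.8, -0.4, 2.3]
width: 0.0213
gripper_force: 78.8
```

```bash
python3 st.py
```

```text
3.65 pos [ 0.5062 -0.0017  0.2011] tool y deg 93.22 z [ 6.e-04 -5.e-04 -1.e+00] w 0.0213380448729351 F [ 0.8 -0.4  2.3] j [-0.14  0.26  1.81 -0.    1.08 -1.77]
```

Request:
{"api": "servo_tool", "payload": {
  "moves": [
    {"dp": [0,0,-0.0075],"delta_rot": [0,0,0],"fingers": 0},
    {"dp": [0.02,0,0],"delta_rot": [0,0,0.38],"fingers": 0},
    {"dp": [0.038,0,0],"delta_rot": [0,0,0.39],"fingers": 0},
    {"dp": [0,-0.02,0],"delta_rot": [0,0,0],"fingers": 0},
    {"dp": [0,0,0],"delta_rot": [0,0,0],"fingers": 0}
  ]
}}

```text
clock: 4.15
position: [0.4941, -0.006, 0.202]
ee_rot: [-0.0, 0.01, 1.0, 0.0]
contact_force: [0.0, -0.2, -2.8]
width: 0.0215
gripper_force: 78.3
```

```bash
cat >> st.py <<'E'
b=np.array([.5003,.0223]);r=(np.array(s["position"][:2])-b)*1000
print("u",(r@[-.0206,-.9998]).round(1),"v",(r@[.9998,-.0206]).round(1))
E
python3 st.py
```

```text
4.15 pos [ 0.4941 -0.006   0.202 ] tool y deg 88.84 z [-6.e-04  2.e-04 -1.e+00] w 0.021539035862926593 F [ 0.  -0.2 -2.8] j [-0.15  0.24  1.83  0.    1.07 -1.7 ]
u 28.5 v -5.6
```

Request:
{"api": "servo_tool", "payload": {
  "moves": [
    {"dp": [0,-0.04,0],"delta_rot": [0,0,0],"fingers": 0},
    {"dp": [0,-0.04,0],"delta_rot": [0,0,0],"fingers": 0},
    {"dp": [0,-0.04,0],"delta_rot": [0,0,0],"fingers": 0},
    {"dp": [0,-0.04,0],"delta_rot": [0,0,0],"fingers": 0},
    {"dp": [0,-0.04,0],"delta_rot": [0,0,0],"fingers": 0}
  ]
}}

```text
clock: 4.65
position: [0.4934, -0.0467, 0.2024]
ee_rot: [-0.0, 0.011, 1.0, 0.0]
contact_force: [-0.2, 0.1, -2.6]
width: 0.0213
gripper_force: 78.4
```

Request:
{"api": "servo_tool", "payload": {
  "moves": [
    {"dp": [0,-0.04,0],"delta_rot": [0,0,0],"fingers": 0},
    {"dp": [0,-0.04,0],"delta_rot": [0,0,0],"fingers": 0},
    {"dp": [0,-0.04,0],"delta_rot": [0,0,0],"fingers": 0},
    {"dp": [0,-0.04,0],"delta_rot": [0,0,0],"fingers": 0},
    {"dp": [0,-0.04,0],"delta_rot": [0,0,0],"fingers": 0}
  ]
}}

```text
clock: 5.15
position: [0.4926, -0.0865, 0.2024]
ee_rot: [0.0, 0.01, 1.0, 0.0]
contact_force: [0.3, 0.9, -2.3]
width: 0.0209
gripper_force: 78.4
```

```bash
python3 st.py; python3 - <<'E'
from h import *
im,X=cloud("scene"); save(im[110:270,130:430],"pics/s2.png",2.6)
E
```

```text
5.15 pos [ 0.4926 -0.0865  0.2024] tool y deg 88.81 z [ 1.e-04  1.e-04 -1.e+00] w 0.020947746663386897 F [ 0.3  0.9 -2.3] j [-0.31  0.25  1.82  0.    1.08 -1.86]
u 108.9 v -5.4
```

View pics/s2.png

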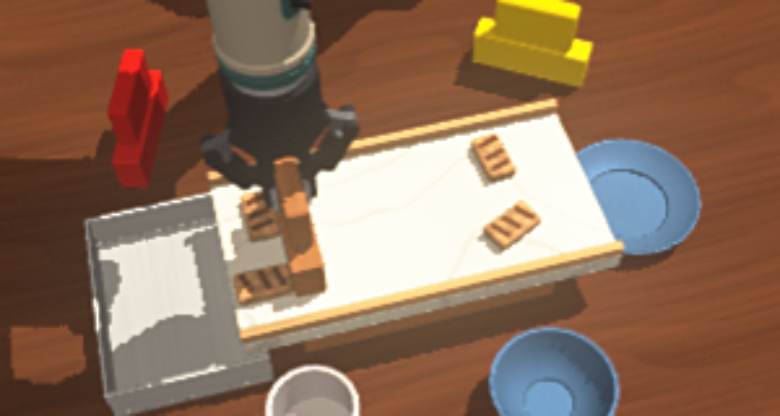

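The two right-hand crusts sit squarely in front of the scraper face, at (258,215) and (263,282). I continue over the edge.

Request:
{"api": "servo_tool", "payload": {
  "moves": [
    {"dp": [0,-0.038,0],"delta_rot": [0,0,0],"fingers": 0},
    {"dp": [0,-0.038,0],"delta_rot": [0,0,0],"fingers": 0},
    {"dp": [0,-0.038,0],"delta_rot": [0,0,0],"fingers": 0},
    {"dp": [0,-0.038,0],"delta_rot": [0,0,0],"fingers": 0},
    {"dp": [0,-0.038,0],"delta_rot": [0,0,0],"fingers": 0}
  ]
}}

```text
clock: 5.7
position: [0.4918, -0.1244, 0.2024]
ee_rot: [0.0, 0.01, 1.0, 0.0]
contact_force: [-0.0, -0.3, -2.9]
width: 0.0209
gripper_force: 78.7
```

Request:
{"api": "servo_tool", "payload": {
  "moves": [
    {"dp": [0,-0.038,0],"delta_rot": [0,0,0],"fingers": 0},
    {"dp": [0,-0.038,0],"delta_rot": [0,0,0],"fingers": 0},
    {"dp": [0,-0.038,0],"delta_rot": [0,0,0],"fingers": 0},
    {"dp": [0,-0.038,0],"delta_rot": [0,0,0],"fingers": 0},
    {"dp": [0,0,0],"delta_rot": [0,0,0],"fingers": 0}
  ]
}}

```text
clock: 6.2
position: [0.4914, -0.1553, 0.2024]
ee_rot: [0.0, 0.011, 1.0, -0.0]
contact_force: [1.2, -0.2, -3.5]
width: 0.0214
gripper_force: 78.6
```

```bash
python3 st.py; python3 - <<'E'
from h import *
im,X=cloud("scene"); save(im[110:270,130:430],"pics/s3.png",2.6)
E
```

```text
6.2 pos [ 0.4914 -0.1553  0.2024] tool y deg 88.75 z [ 4.e-04 -6.e-04 -1.e+00] w 0.021442436066658688 F [ 1.2 -0.2 -3.5] j [-0.44  0.27  1.79 -0.    1.08 -1.99]
u 177.8 v -5.2
```

View pics/s3.png

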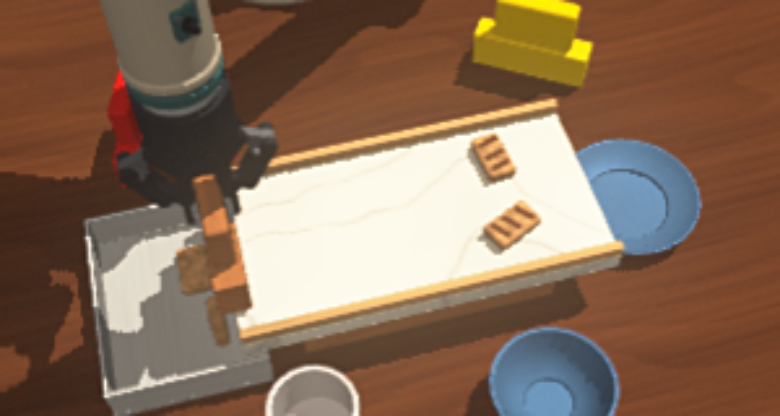

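Both crusts have gone over the edge into the tray, at (190,270) and (218,320). Next I lift and carry the scraper behind the other two.

Request:
{"api": "servo_tool", "payload": {
  "moves": [
    {"dp": [0,0,-0.04],"delta_rot": [0,0,0],"fingers": 0},
    {"dp": [0,0,-0.08],"delta_rot": [0,0,0],"fingers": 0},
    {"dp": [0,0,-0.08],"delta_rot": [0,0,0],"fingers": 0},
    {"dp": [0,0,-0.08],"delta_rot": [0,0,0],"fingers": 0},
    {"dp": [-0.01,0.03,-0.02],"delta_rot": [0,0,0],"fingers": 0}
  ]
}}

```text
clock: 6.75
position: [0.4942, -0.1485, 0.2647]
ee_rot: [0.002, 0.011, 1.0, -0.001]
contact_force: [0.7, 0.6, -1.8]
width: 0.021
gripper_force: 78.8
```

Request:
{"api": "servo_tool", "payload": {
  "moves": [
    {"dp": [0,0.1,0],"delta_rot": [0,0,0],"fingers": 0},
    {"dp": [0,0.17,0],"delta_rot": [0,0,0],"fingers": 0},
    {"dp": [0,0.17,0],"delta_rot": [0,0,0],"fingers": 0},
    {"dp": [0,0.17,0],"delta_rot": [0,0,0],"fingers": 0},
    {"dp": [0,0.17,0],"delta_rot": [0,0,0],"fingers": 0}
  ]
}}

```text
clock: 7.25
position: [0.4961, 0.0097, 0.2622]
ee_rot: [-0.0, 0.01, 1.0, 0.0]
contact_force: [0.9, 0.5, -2.2]
width: 0.021
gripper_force: 78.7
```

Request:
{"api": "servo_tool", "payload": {
  "moves": [
    {"dp": [0,0.17,0],"delta_rot": [0,0,0],"fingers": 0},
    {"dp": [0,0.17,0],"delta_rot": [0,0,0],"fingers": 0},
    {"dp": [0,0.17,0],"delta_rot": [0,0,0],"fingers": 0},
    {"dp": [0,0.17,0],"delta_rot": [0,0,0],"fingers": 0},
    {"dp": [0,0.17,0],"delta_rot": [0,0,0],"fingers": 0}
  ]
}}

```text
clock: 7.75
position: [0.4993, 0.1798, 0.2621]
ee_rot: [-0.0, 0.01, 1.0, 0.0]
contact_force: [0.8, 0.3, -1.9]
width: 0.0212
gripper_force: 78.7
```

Request:
{"api": "servo_tool", "payload": {
  "moves": [
    {"dp": [0,0.02,0],"delta_rot": [0,0,0],"fingers": 0},
    {"dp": [0,0,0],"delta_rot": [0,0,0],"fingers": 0},
    {"dp": [0,0,0],"delta_rot": [0,0,0],"fingers": 0}
  ]
}}

```text
clock: 8.05
position: [0.4997, 0.1813, 0.2621]
ee_rot: [-0.0, 0.01, 1.0, -0.0]
contact_force: [-0.0, -0.3, -3.3]
width: 0.0213
gripper_force: 79.3
```

```bash
python3 st.py; python3 - <<'E'
from h import *
im,X=cloud("top"); save(im[130:282,120:440],"pics/t4.png",2.4)
z=X[...,2];roi=np.zeros(z.shape,bool); roi[150:262,180:430]=1
hsv=cv2.cvtColor(im,cv2.COLOR_RGB2HSV)
m=roi&(z>.006)&(z<.095)&(hsv[...,1]>90)
n,l,st,c=cv2.connectedComponentsWithStats(m.astype(np.uint8))
for i in range(1,n):
    if st[i,4]>60:
        P=X[l==i];r=cv2.minAreaRect(P[:,:2].astype(np.float32)*1000);print(c[i].round(),np.round(r[0]),np.round(r[1]),np.nanmedian(P[:,2]).round(3))
E
```

```text
8.05 pos [0.4997 0.1813 0.2621] tool y deg 88.83 z [-9.e-04 -9.e-04 -1.e+00] w 0.021337392777519688 F [-0.  -0.3 -3.3] j [ 0.22  0.24  1.66 -0.    1.24 -1.33]
u -159.0 v -3.8
[278. 161.] [590.  21.] [360.  12.] 0.083
[233. 185.] [542. 111.] [32. 51.] 0.083
[370. 189.] [ 537. -177.] [13. 30.] 0.053
[228. 225.] [460. 120.] [51. 31.] 0.083
[374. 225.] [ 462. -191.] [29. 50.] 0.017
[277. 249.] [410.  20.] [348.  10.] 0.083
```

View pics/t4.png

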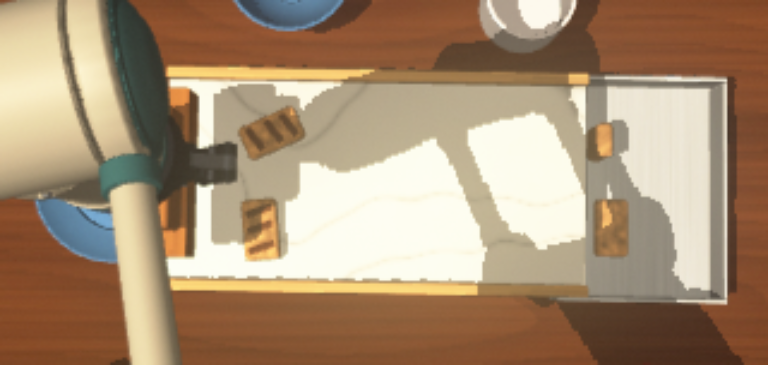

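One crust lies flat in the tray at (612,228). The other stands on end inside it at (600,140), top at about 55 mm, below the board top. The scraper is behind the remaining two, so I lower it and sweep.

Request:
{"api": "servo_tool", "payload": {
  "moves": [
    {"dp": [0,0,0.05],"delta_rot": [0,0,0],"fingers": 0},
    {"dp": [0,0,0.1],"delta_rot": [0,0,0],"fingers": 0},
    {"dp": [0,0,0.1],"delta_rot": [0,0,0],"fingers": 0},
    {"dp": [0,0,0.035],"delta_rot": [0,0,0],"fingers": 0},
    {"dp": [0,0,0.0135],"delta_rot": [0,0,0],"fingers": 0}
  ]
}}

```text
clock: 8.6
position: [0.4997, 0.1809, 0.2016]
ee_rot: [-0.001, 0.011, 1.0, -0.0]
contact_force: [-0.4, -0.2, -2.4]
width: 0.0213
gripper_force: 79.2
```

Request:
{"api": "servo_tool", "payload": {
  "moves": [
    {"dp": [0,0,0],"delta_rot": [0,0,0],"fingers": 0},
    {"dp": [0,-0.04,0],"delta_rot": [0,0,0],"fingers": 0},
    {"dp": [0,-0.04,0],"delta_rot": [0,0,0],"fingers": 0},
    {"dp": [0,-0.04,0],"delta_rot": [0,0,0],"fingers": 0},
    {"dp": [0,-0.04,0],"delta_rot": [0,0,0],"fingers": 0}
  ]
}}

```text
clock: 9.1
position: [0.4996, 0.1489, 0.2032]
ee_rot: [0.0, 0.011, 1.0, 0.0]
contact_force: [1.1, -0.4, -3.1]
width: 0.021
gripper_force: 79.3
```

```bash
python3 st.py
```

```text
9.1 pos [0.4996 0.1489 0.2032] tool y deg 88.79 z [ 9.e-04  2.e-04 -1.e+00] w 0.021036565597842 F [ 1.1 -0.4 -3.1] j [ 0.16  0.27  1.78  0.    1.09 -1.39]
u -126.5 v -3.3
```

Request:
{"api": "servo_tool", "payload": {
  "moves": [
    {"dp": [0,-0.045,0],"delta_rot": [0,0,0],"fingers": 0},
    {"dp": [0,-0.045,0.002],"delta_rot": [0,0,0],"fingers": 0},
    {"dp": [0,-0.045,0.002],"delta_rot": [0,0,0],"fingers": 0},
    {"dp": [0,-0.045,0],"delta_rot": [0,0,0],"fingers": 0},
    {"dp": [0,-0.045,0],"delta_rot": [0,0,0],"fingers": 0}
  ]
}}

```text
clock: 9.6
position: [0.4985, 0.1039, 0.2018]
ee_rot: [-0.0, 0.01, 1.0, -0.0]
contact_force: [-0.4, -0.6, -3.0]
width: 0.0211
gripper_force: 79.3
```

Request:
{"api": "servo_tool", "payload": {
  "moves": [
    {"dp": [0,-0.045,0],"delta_rot": [0,0,0],"fingers": 0},
    {"dp": [0,-0.045,0],"delta_rot": [0,0,0],"fingers": 0},
    {"dp": [0,-0.045,0],"delta_rot": [0,0,0],"fingers": 0},
    {"dp": [0,-0.045,0],"delta_rot": [0,0,0],"fingers": 0},
    {"dp": [0,-0.045,0],"delta_rot": [0,0,0],"fingers": 0}
  ]
}}

```text
clock: 10.1
position: [0.4976, 0.059, 0.2019]
ee_rot: [-0.0, 0.01, 1.0, 0.0]
contact_force: [0.3, 0.7, -3.1]
width: 0.0211
gripper_force: 79.3
```

Request:
{"api": "servo_tool", "payload": {
  "moves": [
    {"dp": [0,-0.045,0],"delta_rot": [0,0,0],"fingers": 0},
    {"dp": [0,-0.045,0],"delta_rot": [0,0,0],"fingers": 0},
    {"dp": [0,-0.045,0],"delta_rot": [0,0,0],"fingers": 0},
    {"dp": [0,-0.045,0],"delta_rot": [0,0,0],"fingers": 0},
    {"dp": [0,-0.045,0],"delta_rot": [0,0,0],"fingers": 0}
  ]
}}

```text
clock: 10.6
position: [0.4967, 0.014, 0.2019]
ee_rot: [0.0, 0.01, 1.0, 0.0]
contact_force: [-0.1, 0.2, -3.1]
width: 0.0213
gripper_force: 79.3
```

Request:
{"api": "servo_tool", "payload": {
  "moves": [
    {"dp": [0,-0.045,0],"delta_rot": [0,0,0],"fingers": 0},
    {"dp": [0,-0.045,0],"delta_rot": [0,0,0],"fingers": 0},
    {"dp": [0,-0.045,0],"delta_rot": [0,0,0],"fingers": 0},
    {"dp": [0,-0.045,0],"delta_rot": [0,0,0],"fingers": 0},
    {"dp": [0,-0.045,0],"delta_rot": [0,0,0],"fingers": 0}
  ]
}}

```text
clock: 11.1
position: [0.4957, -0.031, 0.2019]
ee_rot: [0.0, 0.01, 1.0, 0.0]
contact_force: [0.5, -0.6, -2.4]
width: 0.0213
gripper_force: 79.3
```

```bash
python3 st.py; python3 - <<'E'
from h import *
im,X=cloud("scene"); save(im[110:270,130:430],"pics/s5.png",2.6)
E
```

```text
11.1 pos [ 0.4957 -0.031   0.2019] tool y deg 88.81 z [ 0.e+00  1.e-04 -1.e+00] w 0.021280824970229494 F [ 0.5 -0.6 -2.4] j [-0.2   0.24  1.83  0.    1.07 -1.75]
u 53.4 v -3.5
```

View pics/s5.png

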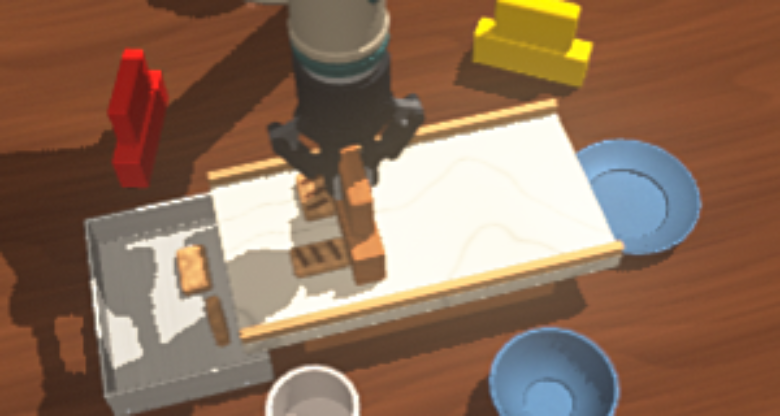

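Both crusts ride in front of the scraper, at (315,195) and (318,257), and the board behind is clear. I continue over the edge.

Request:
{"api": "servo_tool", "payload": {
  "moves": [
    {"dp": [0,-0.042,0],"delta_rot": [0,0,0],"fingers": 0},
    {"dp": [0,-0.042,0],"delta_rot": [0,0,0],"fingers": 0},
    {"dp": [0,-0.042,0],"delta_rot": [0,0,0],"fingers": 0},
    {"dp": [0,-0.042,0],"delta_rot": [0,0,0],"fingers": 0},
    {"dp": [0,-0.042,0],"delta_rot": [0,0,0],"fingers": 0}
  ]
}}

```text
clock: 11.65
position: [0.4949, -0.073, 0.2019]
ee_rot: [0.0, 0.01, 1.0, 0.0]
contact_force: [0.3, 0.9, -2.8]
width: 0.0212
gripper_force: 79.4
```

Request:
{"api": "servo_tool", "payload": {
  "moves": [
    {"dp": [0,-0.042,0],"delta_rot": [0,0,0],"fingers": 0},
    {"dp": [0,-0.042,0],"delta_rot": [0,0,0],"fingers": 0},
    {"dp": [0,-0.042,0],"delta_rot": [0,0,0],"fingers": 0},
    {"dp": [0,-0.042,0],"delta_rot": [0,0,0],"fingers": 0},
    {"dp": [0,-0.042,0],"delta_rot": [0,0,0],"fingers": 0}
  ]
}}

```text
clock: 12.15
position: [0.494, -0.1149, 0.2019]
ee_rot: [0.0, 0.01, 1.0, 0.0]
contact_force: [0.9, 0.3, -4.1]
width: 0.0208
gripper_force: 79.4
```

Request:
{"api": "servo_tool", "payload": {
  "moves": [
    {"dp": [0,-0.042,0],"delta_rot": [0,0,0],"fingers": 0},
    {"dp": [0,-0.042,0],"delta_rot": [0,0,0],"fingers": 0},
    {"dp": [0,-0.042,0],"delta_rot": [0,0,0],"fingers": 0},
    {"dp": [0,-0.042,0],"delta_rot": [0,0,0],"fingers": 0},
    {"dp": [0,-0.042,0],"delta_rot": [0,0,0],"fingers": 0}
  ]
}}

```text
clock: 12.65
position: [0.4931, -0.157, 0.2019]
ee_rot: [-0.0, 0.01, 1.0, 0.0]
contact_force: [-1.0, -0.2, -3.3]
width: 0.021
gripper_force: 79.4
```

Request:
{"api": "servo_tool", "payload": {
  "moves": [
    {"dp": [0,0,0],"delta_rot": [0,0,0],"fingers": 0},
    {"dp": [0,0,0],"delta_rot": [0,0,0],"fingers": 0},
    {"dp": [0,0,0],"delta_rot": [0,0,0],"fingers": 0}
  ]
}}

```text
clock: 12.95
position: [0.493, -0.1559, 0.2018]
ee_rot: [-0.0, 0.01, 1.0, 0.0]
contact_force: [-0.0, -0.3, -2.8]
width: 0.0211
gripper_force: 79.3
```

```bash
python3 st.py; python3 - <<'E'
from h import *
im,X=cloud("scene"); save(im[110:270,130:430],"pics/s6.png",2.6)
E
```

```text
12.95 pos [ 0.493  -0.1559  0.2018] tool y deg 88.81 z [-2.e-04  5.e-04 -1.e+00] w 0.021127681282372697 F [-0.  -0.3 -2.8] j [-0.44  0.27  1.79  0.    1.09 -1.99]
u 178.3 v -3.6
```

View pics/s6.png

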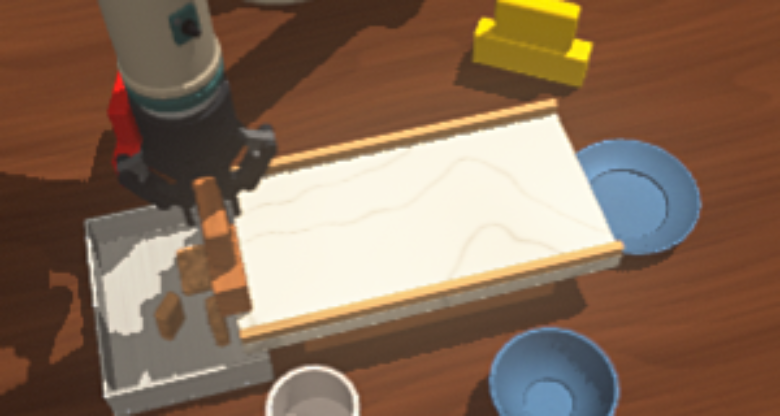

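The board is clear and three crusts are visible in the tray, at (192,270), (168,315) and (218,320). The fourth is probably hidden by the scraper. I retreat to mid-board, lifted, and check.

Request:
{"api": "servo_tool", "payload": {
  "moves": [
    {"dp": [0,0,-0.05],"delta_rot": [0,0,0],"fingers": 0},
    {"dp": [0,0.05,-0.05],"delta_rot": [0,0,0],"fingers": 0},
    {"dp": [0,0.14,0],"delta_rot": [0,0,0],"fingers": 0},
    {"dp": [0,0.14,0],"delta_rot": [0,0,0],"fingers": 0},
    {"dp": [0,0.14,0],"delta_rot": [0,0,0],"fingers": 0}
  ]
}}

```text
clock: 13.5
position: [0.4953, -0.0607, 0.2232]
ee_rot: [0.001, 0.011, 1.0, 0.0]
contact_force: [0.9, 0.5, -2.1]
width: 0.0209
gripper_force: 79.5
```

Request:
{"api": "servo_tool", "payload": {
  "moves": [
    {"dp": [0,0.14,0],"delta_rot": [0,0,0],"fingers": 0},
    {"dp": [0,0.14,0],"delta_rot": [0,0,0],"fingers": 0},
    {"dp": [0,0.14,0],"delta_rot": [0,0,0],"fingers": 0},
    {"dp": [0,0.04,0],"delta_rot": [0,0,0],"fingers": 0},
    {"dp": [0,0,0],"delta_rot": [0,0,0],"fingers": 0}
  ]
}}

```text
clock: 14.0
position: [0.497, 0.0311, 0.2227]
ee_rot: [0.001, 0.009, 1.0, -0.0]
contact_force: [0.6, -1.1, -2.6]
width: 0.0211
gripper_force: 79.5
```

```bash
python3 st.py; python3 - <<'E'
from h import *
im,X=cloud("top")
im2,X2=cloud("scene")
a=cv2.resize(im[130:282,120:440],None,fx=1.8,fy=1.8);b=cv2.resize(im2[110:270,80:430],(a.shape[1],int(160*a.shape[1]/350)))
save(np.vstack([a,b]),"pics/c7.png")
E
```

```text
14.0 pos [0.497  0.0311 0.2227] tool y deg 88.97 z [ 0.0012 -0.     -1.    ] w 0.021148496816231516 F [ 0.6 -1.1 -2.6] j [-0.08  0.22  1.79  0.    1.12 -1.63]
u -8.7 v -3.5
```

View pics/c7.png

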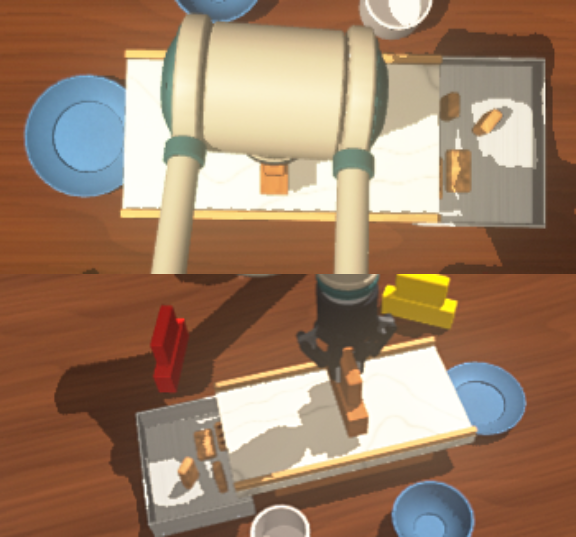

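All ten pictures are used. The board is clear, and four pieces seem to be in the tray, with two close together at (205-222,438) in the lower picture. I check numerically.

```bash
python3 - <<'E'
from h import *
b=np.array([.5003,.0223])
C=[]
for n in("top","scene"):
    im,X=cloud(n); hsv=cv2.cvtColor(im,cv2.COLOR_RGB2HSV)
    r=(X[...,:2]-b); u=r@[-.0206,-.9998]*1000; v=r@[.9998,-.0206]*1000; z=X[...,2]*1000
    m=(abs(v)<98)&(u>150)&(u<312)&(z>6)&(z<110)&(hsv[...,1]>80)
    C.append(np.c_[u[m],v[m],z[m]])
P=np.vstack(C); print(len(C[0]),len(C[1]),P.min(0),P.max(0))
H=np.full((17,20),0)
for u,v,z in P:
    i,j=int((u-155)//8),int((v+100)//10)
    if 0<=i<17 and 0<=j<20: H[i,j]=max(H[i,j],z)
print("rows u from155 step8; cols v from -100 step10");print(H)
E
```

```text
828 685 [150.01140878 -94.60689945   6.78876814] [256.57806183  97.50789173  88.43719634]
rows u from155 step8; cols v from -100 step10
[[86 85  0  0  0  0  0  0  0  0  0  0  0  0  0  0  0  0 86 86]
 [85 86  0  0  0  0  0  0  0  0  0  0  0  0  0  0  0 71 85 84]
 [85 88  0  0  0  0  0  0  0  0  0  0  0  0  0  0  0  0 86 86]
 [ 0 79  0 16 19 19 20 19 20  0  0  0  0  0  0  0  0  0 83 83]
 [ 0  0  0 19 19 21 19 19 18  0  0  0 54 56 55 57  0  0  0  0]
 [ 0  0  0  0 18 18 19 19 21 18  0  0 54 59 58 58  0  0  0  0]
 [ 0  0  0  0 21 21 21 21 20 18  0  0 54 56 57 55  0  0  0  0]
 [ 0  0  0  0 21 20 20 20 20 16  0  0  0  0  0  0  0  0  0  0]
 [ 0  0  0  0 19 21 21 20 19 19  0  0  0  0  0  0  0  0  0  0]
 [ 0  0  0  0 20 17 17 17 17  9  0 56 55  0  0  0  0  0  0  0]
 [ 0  0  0  0  0  0  0  0  0  0 56 58 58 54  0  0  0  0  0  0]
 [ 0  0  0  0  0  0  0  0  0  0  0 57 59 58  0  0  0  0  0  0]
 [ 0  0  0  0  0  0  0  0  0  0  0  0 58 56  0  0  0  0  0  0]
 [ 0  0  0  0  0  0  0  0  0  0  0  0  0  0  0  0  0  0  0  0]
 [ 0  0  0  0  0  0  0  0  0  0  0  0  0  0  0  0  0  0  0  0]
 [ 0  0  0  0  0  0  0  0  0  0  0  0  0  0  0  0  0  0  0  0]
 [ 0  0  0  0  0  0  0  0  0  0  0  0  0  0  0  0  0  0  0  0]]
```

All four crusts are in the tray. Two lie flat side by side with tops at about 19 mm, and two stand on end with tops at about 57 mm. Now I set the scraper down gently.

Request:
{"api": "servo_tool", "payload": {
  "moves": [
    {"dp": [0,0,0.03],"delta_rot": [0,0,0],"fingers": 0},
    {"dp": [0,0,0.03],"delta_rot": [0,0,0],"fingers": 0},
    {"dp": [0,0,0.025],"delta_rot": [0,0,0],"fingers": 0},
    {"dp": [0,0,0.01],"delta_rot": [0,0,0],"fingers": 0},
    {"dp": [0,0,0.005],"delta_rot": [0,0,0],"fingers": 0}
  ]
}}

```text
clock: 14.7
position: [0.4968, 0.0296, 0.2013]
ee_rot: [-0.0, 0.011, 1.0, 0.0]
contact_force: [0.0, -0.9, -2.7]
width: 0.0208
gripper_force: 79.5
```

Request:
{"api": "servo_tool", "payload": {
  "moves": [
    {"dp": [0,0,0],"delta_rot": [0,0,0],"fingers": 0},
    {"dp": [0,0,0.002],"delta_rot": [0,0,0],"fingers": 0},
    {"dp": [0,0,0.002],"delta_rot": [0,0,0],"fingers": 0},
    {"dp": [0,0,0],"delta_rot": [0,0,0],"fingers": 0}
  ]
}}

```text
clock: 15.1
position: [0.4971, 0.0298, 0.2012]
ee_rot: [0.0, 0.01, 1.0, 0.0]
contact_force: [0.0, 0.1, -2.9]
width: 0.0212
gripper_force: 79.5
```

```bash
python3 st.py
```

```text
15.1 pos [0.4971 0.0298 0.2012] tool y deg 88.81 z [ 3.e-04  1.e-04 -1.e+00] w 0.02122941073784158 F [ 0.   0.1 -2.9] j [-0.08  0.24  1.83  0.    1.07 -1.63]
u -7.4 v -3.4
```

Request:
{"api": "servo_tool", "payload": {
  "moves": [
    {"dp": [0,0,0.002],"delta_rot": [0,0,0],"fingers": 0},
    {"dp": [0,0,0],"delta_rot": [0,0,0],"fingers": 0},
    {"dp": [0,0,0],"delta_rot": [0,0,0],"fingers": 0}
  ]
}}

```text
clock: 15.4
position: [0.4971, 0.0298, 0.2011]
ee_rot: [0.0, 0.01, 1.0, 0.0]
contact_force: [-0.4, 0.9, 1.5]
width: 0.0212
gripper_force: 80.0
```

Request:
{"api": "servo_tool", "payload": {
  "moves": [
    {"dp": [0,0,0.002],"delta_rot": [0,0,0],"fingers": 0},
    {"dp": [0,0,0],"delta_rot": [0,0,0],"fingers": 0},
    {"dp": [0,0,0],"delta_rot": [0,0,0],"fingers": 0}
  ]
}}

```text
clock: 15.7
position: [0.4971, 0.0298, 0.2011]
ee_rot: [0.0, 0.01, 1.0, 0.0]
contact_force: [-1.4, -0.7, 5.6]
width: 0.0211
gripper_force: 80.7
```

Contact is made at a few newtons. I ease off, release slowly and retreat straight up.

Request:
{"api": "servo_tool", "payload": {
  "moves": [
    {"dp": [0,0,-0.001],"delta_rot": [0,0,0],"fingers": 0},
    {"dp": [0,0,0],"delta_rot": [0,0,0],"fingers": 0},
    {"dp": [0,0,0],"delta_rot": [0,0,0],"fingers": 0.3},
    {"dp": [0,0,0],"delta_rot": [0,0,0],"fingers": 0.35},
    {"dp": [0,0,0],"delta_rot": [0,0,0],"fingers": 0.45}
  ],
  "force": 20
}}

```text
clock: 16.2
position: [0.4972, 0.0297, 0.2003]
ee_rot: [0.0, 0.01, 1.0, 0.0]
contact_force: [0.0, 0.3, 0.1]
width: 0.0383
gripper_force: 0.0
```

Request:
{"api": "servo_tool", "payload": {
  "moves": [
    {"dp": [0,0,0],"delta_rot": [0,0,0],"fingers": 0.6},
    {"dp": [0,0,0],"delta_rot": [0,0,0],"fingers": 0.8},
    {"dp": [0,0,0],"delta_rot": [0,0,0],"fingers": 0.8},
    {"dp": [0,0,-0.03],"delta_rot": [0,0,0],"fingers": 0.8},
    {"dp": [0,0,-0.08],"delta_rot": [0,0,0],"fingers": 0.8}
  ]
}}

```text
clock: 16.7
position: [0.4962, 0.0298, 0.2218]
ee_rot: [-0.002, 0.01, 1.0, 0.0]
contact_force: [-0.5, -0.3, -0.4]
width: 0.0684
gripper_force: 0.0
```

Request:
{"api": "servo_tool", "payload": {
  "moves": [
    {"dp": [0,0,-0.12],"delta_rot": [0,0,0],"fingers": 0.8},
    {"dp": [0,0,-0.15],"delta_rot": [0,0,0],"fingers": 0.8},
    {"dp": [0,0,-0.15],"delta_rot": [0,0,0],"fingers": 0.8},
    {"dp": [0,0,-0.1],"delta_rot": [0,0,0],"fingers": 0.8},
    {"dp": [0,0,0],"delta_rot": [0,0,0],"fingers": 0.8}
  ]
}}

```text
clock: 17.2
position: [0.4985, 0.0296, 0.33]
ee_rot: [0.004, 0.01, 1.0, -0.0]
contact_force: [0.5, -0.4, 0.7]
width: 0.0686
gripper_force: 0.0
```

Request:
{"api": "servo_tool", "payload": {
  "moves": [
    {"dp": [0.15,0.1,0],"delta_rot": [0,0,0],"fingers": 0.8},
    {"dp": [0.15,0.1,0],"delta_rot": [0,0,0],"fingers": 0.8},
    {"dp": [0.15,0.1,0],"delta_rot": [0,0,0],"fingers": 0.8},
    {"dp": [0.15,0.1,0],"delta_rot": [0,0,0],"fingers": 0.8},
    {"dp": [0,0,0],"delta_rot": [0,0,0],"fingers": 0.8}
  ]
}}

```text
clock: 17.7
position: [0.3743, 0.1137, 0.3254]
ee_rot: [-0.002, 0.009, 1.0, 0.001]
contact_force: [0.9, 0.1, 0.2]
width: 0.0686
gripper_force: 0.0
```

```bash
python3 st.py; python3 - <<'E'
from h import *
X0=np.load("sceneX.npy");I0=np.load("sceneI.npy");T0=np.load("topX.npy")
for n in("top","scene"):
    im,X=cloud(n); z=X[...,2]
    for nm,lo,hi in(("bar",.16,.18),("foot",.108,.122)):
        m=(z>lo)&(z<hi)&(X[...,0]>.40)&(X[...,0]<.60)&(abs(X[...,1]-.03)<.06)
        P=X[m]; 
        if len(P)>30: r=cv2.minAreaRect(P[:,:2].astype(np.float32)*1000);print(n,nm,len(P),np.round(r[0],1),np.round(r[1],1),round(r[2],1))
# bystanders: depth-blob centroid compare in scene view
    A=np.load(n+"X.npy"); I=np.load(n+"I.npy")
    for nm,c,rad in(("plate",(.50,.255),.08),("bowl",None,0),("cup",None,0)):
        pass
    d=np.abs(A[...,2]-z)>.008; d&=(z<.1)
    k,l,st,c=cv2.connectedComponentsWithStats(cv2.morphologyEx(d.astype(np.uint8),cv2.MORPH_OPEN,np.ones((3,3))))
    for i in range(1,k):
        if st[i,4]>40: print(n,"changed",st[i,4],c[i].round(),np.nanmean(X[l==i],0).round(3),"was",np.nanmean(A[l==i],0).round(3))
E
```

```text
17.7 pos [0.3743 0.1137 0.3254] tool y deg 88.98 z [-0.0044  0.0011 -1.    ] w 0.06857292071711454 F [0.9 0.1 0.2] j [ 0.12 -0.02  1.81  0.    1.36 -1.44]
u -88.8 v -127.9
top bar 574 [498.1  29.2] [21.7 88.9] 87.6
top foot 433 [499.3  29.1] [ 29.9 128.3] 88.7
top changed 998 [289. 201.] [ 0.509 -0.004  0.069] was [ 0.503 -0.001  0.146]
top changed 357 [233. 185.] [0.542 0.111 0.069] was [0.541 0.11  0.083]
top changed 354 [328. 188.] [ 0.537 -0.086  0.07 ] was [ 0.535 -0.084  0.083]
top changed 128 [370. 189.] [ 0.536 -0.175  0.047] was [ 0.541 -0.185  0.004]
top changed 142 [391. 198.] [ 0.517 -0.22   0.047] was [ 0.521 -0.231  0.004]
top changed 356 [228. 225.] [0.46  0.121 0.069] was [0.459 0.12  0.083]
top changed 323 [374. 225.] [ 0.461 -0.191  0.017] was [ 0.462 -0.194  0.004]
top changed 362 [321. 229.] [ 0.451 -0.069  0.069] was [ 0.451 -0.067  0.083]
top changed 122 [291. 417.] [ 0.065 -0.007  0.039] was [ 0.098 -0.004  0.125]
scene bar 324 [501.   28.3] [22.2 91.9] 88.5
scene foot 233 [501.   28.2] [ 30.4 129.9] 89.1
scene changed 912 [248.  12.] [-0.649  0.175 -0.121] was
[... 184 characters left out ...]
ne changed 856 [279. 190.] [0.486 0.004 0.071] was [ 0.527 -0.006  0.128]
scene changed 185 [319. 169.] [0.452 0.123 0.069] was [0.462 0.118 0.083]
scene changed 192 [247. 184.] [ 0.445 -0.068  0.069] was [ 0.455 -0.069  0.083]
scene changed 205 [326. 196.] [0.536 0.113 0.069] was [0.545 0.109 0.083]
scene changed 75 [214. 207.] [ 0.455 -0.164  0.017] was [ 0.446 -0.165  0.004]
scene changed 191 [204. 213.] [ 0.465 -0.19   0.017] was [ 0.456 -0.191  0.003]
scene changed 237 [249. 213.] [ 0.53  -0.084  0.069] was [ 0.539 -0.085  0.083]
scene changed 154 [194. 230.] [ 0.524 -0.221  0.041] was [ 0.501 -0.225  0.003]
scene changed 115 [214. 233.] [ 0.546 -0.177  0.044] was [ 0.521 -0.179  0.003]
```

The scraper stands upright at (499, 29), with bar and foot heights correct. All four crusts are in the tray, and neither camera shows any change at the plate, cup or bowl.

Request:
{"api": "servo_tool", "payload": {
  "moves": [
    {"dp": [0,0,0],"delta_rot": [0,0,0],"fingers": 0.8},
    {"dp": [0,0,0],"delta_rot": [0,0,0],"fingers": 0.8},
    {"dp": [0,0,0],"delta_rot": [0,0,0],"fingers": 0.8}
  ]
}}

```text
clock: 18.1
position: [0.3795, 0.1117, 0.3262]
ee_rot: [-0.0, 0.011, 1.0, -0.0]
contact_force: [-0.2, 0.5, -0.2]
width: 0.0683
gripper_force: 0.0
```

```bash
python3 -c "
from rig import manip; print(manip.sign_off())"
```

```text
the job is handed in; nothing more can be done
None
```

The job is handed in at about 18 s: all four crusts are in the crumb tray (two flat, two standing on end), the scraper is released upright on the cleared board, and the plate, cup and bowl have not moved.

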